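# Stack the handled sample tray on its base tray

## Robot

A 6-joint arm with a two-finger parallel gripper is mounted at the origin on a cart in front of the work surface, level with it; the furniture and walls round the work are solid. World frame = base frame: x ahead of the robot, y to its left, z up, the work surface at z = 0. Lengths are in mm, angles in rad, forces in N, time in s.
With the tool pointing down it reaches from about 300 to 775 mm from the base axis. Payload 14.6 kg.
Tool frame: the origin (TCP) lies at the very end of the fingers, on their centre line; the grasp point (between the pads) lies 19 mm behind it (manip.grip_point_offset is the distance from the TCP to the grasp point, in mm); z points along the fingers, y is the line along which they close (so a half turn about z gives the same grasp; the last joint's range is limited). The gripper opens to 94 mm and grips with 3 to 60 N. Pads are 16 mm wide; open, the fingers measure 119 mm over their backs; the gripper's body (75 mm by 177 mm) begins 78 mm behind the grasp point.
Start: joints at [-1.211, 0.3, 1.521, -0, 1.321, -0.067], TCP at [227.67, -500.655, 205.446] pointing down, gripper open.
Joint ranges: [-3.03, 3.03], [-0.79, 2.21], [0.23, 2.52], [-1.04, 4.18], [0, 3.07], [-2.55, 2.55]. Speed limits (rad/s): [2.22, 2.22, 2.57, 3.14, 3.14, 3.14].

## Interface

Orientations are given as [roll, pitch, yaw] about the fixed x, y, z axes, in that order (R = Rz(yaw) Ry(pitch) Rx(roll)).
In Python, from cell import telemetry, eyes, manip gives the robot as it stands.
- The arm moves only by the tool play_rows, never from a script. Its arguments are lists of equal length, an entry for each row: "translation": the shift along the world's x, y, z in m, a list of three; "yaw": the turn about the world's z in rad. A call has 1 to 12 rows; each row is the pose to reach, as a shift and turn from the pose commanded when the call began; what a row does not reach only later rows make up. A row lasts 1/8 s, in which the tool goes at most 62.5 mm and 10.7 degrees, less where a joint would pass 70% of its speed; a pose out of reach is approached as far as the arm can. A call with a gripper value outside its range is refused whole. "hand" is the opening, from 0 (shut) to 1 (fully open), set as the call begins (left out, the last holds). The fingers move at their own pace and stop on an object; "force" is the grip in N (left out, the last holds). Time passes only in rows, so rows that repeat a pose let the fingers close. It gives the time, the measured TCP pose, the force, the opening and the grip force at its end, in the units of the state.
- telemetry.read_state(): the state, without advancing time (a new reading comes with each control period).
- eyes.camera(name): name is "scene" or "top" or "wrist"; returns a dict with "pixels" (480x640x3 uint8, red, green, blue), "fx", "fy", "cx", "cy" (pixels), "cam_to_world" (4x4, takes a point from camera to world coordinates); the wrist camera has in their place "T_tool_cam" (4x4, takes a point from camera to tool coordinates, whose origin is the TCP and whose axes are the flange's). Camera axes: x right, y up, looking along -z (the intrinsics and any distortion apply to the point x, -y, -z); pixel columns grow to the right and rows downward; lengths in mm; the calibration is good to about 2 mm. A picture is of the moment at which its call begins: read the wrist's pose just before it. There is no depth.
- manip.sign_off(): hands the job in; it is judged then, once.
The state is a dict: "clock": time; "joints": joint angles; "qd": joint speeds; "effort": joint torques, N m; "eef_pos": TCP position; "eef_rot": TCP orientation; "wrist_force": force on the tool from outside, world axes, zero at the start; "moment": the same for the moment, N m; "finger_gap": finger opening in mm; "finger_force": force on a finger pad.
Only numpy, scipy, OpenCV 4.12 (cv2) and the standard library are available. Lean on these libraries where they do the work, as an engineer would, in place of code of your own. Each camera call takes 0.05 s, during which the arm holds its last target. There are 200 camera calls.

## Task

Pick up the sample tray that has the handle, and stack it on the open base tray of its own length (the oblong one, not the square one) so that its four corner feet drop into the four corner sockets and it sits fully down and level. Lower it into place rather than dropping it, leave both base trays about where they stand, and let go.

Things in the scene. Friction and masses are not known exactly. Their poses are not given: they have to be found in the camera images.
- tray_grip (a point): Centre of the handled tray's bar handle, 86 mm above its feet's tips. The bar runs along the tray's y over its middle: 12 mm thick (x), 120 mm long, 16 mm high, on posts at y = +-55 mm, open below down to the tray's floor. z is up. White plastic oblong tray 136 (x) x 196 (y) mm, walls reaching 50 mm above the feet's tips; loose, about 0.35 kg; the same turned half round.
- handled_tray: The same tray, same axes; origin at its middle, level with the tips of its four round tapered corner feet, which stand at x = +-48, y = +-78 mm: 20 mm long, 14 mm thick at the root, 8 mm at the tip. The underside of its floor is 20 mm above the tips.
- long_base: Oblong base tray: white, no handle, open, 136 (x) x 196 (y) x 60 mm high, petri dish inside; loose, 1.5 kg. Funnel sockets at x = +-48, y = +-78 mm, 32 mm square at the rim, 16 mm at their floor 22 mm down. Origin: centre of the underside, z up; same turned half round. Seated, the handled tray's floor lies on this rim, its bar's centre 126 mm above this origin.
- square_base: Square base tray, which does not fit: same make, 136 x 136 x 60 mm, no handle, sockets at x = +-48, y = +-48 mm, petri dish inside; loose, 1.2 kg. Origin: centre of the underside. The three trays stand in a row across the bench in any order, their long sides turned up to 15 degrees off y.
There are look-alikes about, which are no part of the job. What is shaped like the handled_tray but green is not meant.

How it is judged:
By the outcome, as a careful person would: the job done as asked, in the order asked, and still so for the second after the job is handed in, with the robot touching nothing.
It also fails if it takes over 48 s, if anything falls off the work surface, if the arm or the gripper's body presses on something with over 40 N, if the wrist force passes 120 N, or if a joint passes its speed limit or range.

## Working session

There is one attempt and no reset: what is moved stays moved. The work goes in short steps, Python scripts to look and compute and a tool call to move; the robot and the scene stay as the last step left them, time stands still between calls to the robot, and variables do not carry over. Pictures are saved under pics/ and viewed, at most 10 in all, crops included, and the job is handed in when it is done.

Besides the shell and the picture viewer there is one more tool, called after "Call:" as name(argument=value, ...) on one line, values as JSON. play_rows: Moves the arm, as the interface text tells. Its arguments: {"type":"object","properties":{"translation":{"type":"array","items":{"type":"array","items":{"type":"number"}}},"yaw":{"type":"array","items":{"type":"number"}},"hand":{"type":"number"},"force":{"type":"number"}},"required":["translation","yaw"]}

```bash
mkdir -p pics; cat > h.py <<'E'
import numpy as np,cv2
from cell import telemetry,eyes,manip
def snap(n,f):
    c=eyes.camera(n); cv2.imwrite('pics/'+f,c['pixels'][:,:,::-1]); return c
def ray(c,T,u,v):
    k=c.get('dist',c.get('distortion'))
    K=np.array([[c['fx'],0,c['cx']],[0,c['fy'],c['cy']],[0,0,1.]])
    p=cv2.undistortPoints(np.array([[[u,v]]],float),K,None if k is None else np.array(k,float))[0,0]
    d=T[:3,:3]@np.array([p[0],-p[1],-1]); return T[:3,3],d
def onz(c,T,u,v,z):
    o,d=ray(c,T,u,v); return o+d*(z-o[2])/d[2]
E
python3 - <<'E'
from h import *
import pickle
for n in ['top','scene']:
    c=snap(n,n+'0.png'); pickle.dump(c,open(n+'.pkl','wb')); print({k:v for k,v in c.items() if k!='pixels'})
s=telemetry.read_state();print(s)
E
```

```text
{'fx': 577.3526006632749, 'fy': 577.3526006632749, 'cx': 320.83156607898553, 'cy': 233.96858922643852, 'cam_to_world': array([[-1.23484733e-02,  9.81324612e-01, -1.91962291e-01,
         1.44602253e+02],
       [-9.99830234e-01, -1.47432265e-02, -1.10517233e-02,
         2.13077041e+02],
       [-1.36754717e-02,  1.91793230e-01,  9.81340073e-01,
         1.78385489e+03],
       [ 0.00000000e+00,  0.00000000e+00,  0.00000000e+00,
         1.00000000e+00]])}
{'fx': 469.18022568946765, 'fy': 469.18022568946765, 'cx': 318.7536808211914, 'cy': 241.5517282946745, 'cam_to_world': array([[-6.88415390e-01,  5.23822627e-01, -5.01691245e-01,
        -3.10774582e+02],
       [-7.25225812e-01, -5.08057278e-01,  4.64677656e-01,
         9.37331230e+02],
       [-1.14792183e-02,  6.83730690e-01,  7.29644140e-01,
         1.26007568e+03],
       [ 0.00000000e+00,  0.00000000e+00,  0.00000000e+00,
         1.00000000e+00]])}
{'clock': 0.1, 'joints': array([-1.21055381e+00,  3.00392668e-01,  1.52148825e+00, -2.54675354e-05,
        1.32068730e+00, -6.65447112e-02]), 'qd': array([ 0.00015314, -0.00132663, -0.00165566,  0.0001774 ,  0.0014149 ,
        0.00053516]), 'effort': array([ 1.48039460e-03, -5.32645190e+01, -3.53281224e+01,  7.09560653e-02,
        2.34573882e-02, -6.72238798e-05]), 'eef_pos': array([ 227.61283521, -500.45038057,  204.96862056]), 'eef_rot': array([-3.14061761e+00, -4.02563623e-05,  4.26793522e-01]), 'wrist_force': array([-0.0653314 , -0.13874912,  0.32572899]), 'moment': array([-0.01727055, -0.02967574,  0.0002361 ]), 'finger_force': 0.0, 'finger_gap': 94.01117842754842}
```

View pics/top0.png

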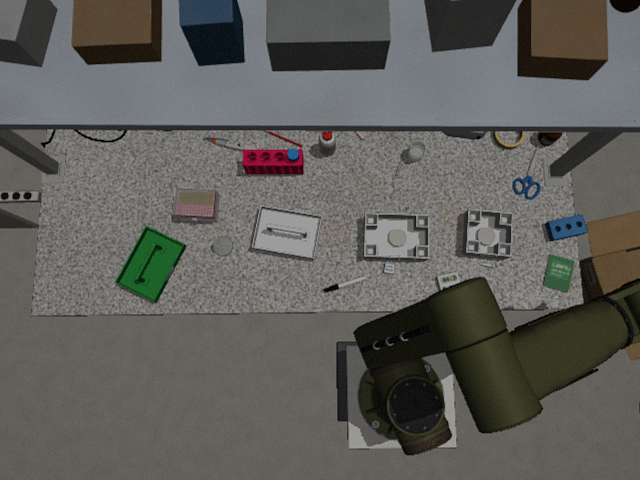

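View pics/scene0.png

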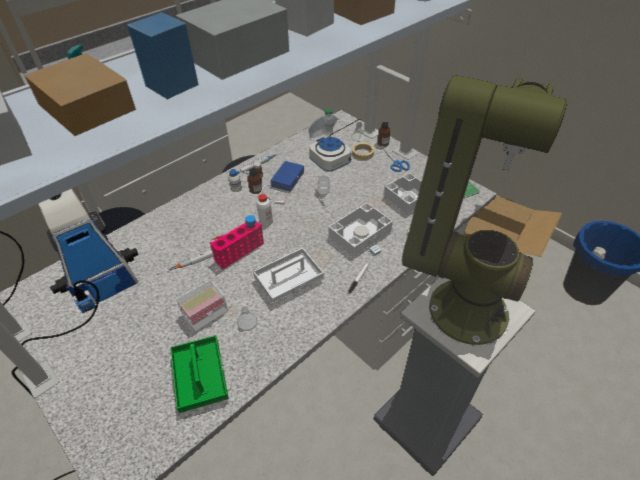

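Candidates in the top view are the white handled tray at (286,233), the green look-alike at (152,264), the oblong base at (397,237), the square base at (488,234) and the pink-lidded box at (195,205). I choose the white handled tray and the oblong base, and check both in one crop.

```bash
cat > m.py <<'E'
from h import *
import pickle
c=pickle.load(open('top.pkl','rb'));T=c['cam_to_world']
im=c['pixels']; hsv=cv2.cvtColor(im,cv2.COLOR_RGB2HSV)
crop=im[190:280,230:530,::-1]
blur=cv2.bilateralFilter(im,5,40,3);g=cv2.cvtColor(blur,cv2.COLOR_RGB2GRAY)
print('gray levels',[int(g[v,u]) for u,v in [(286,245),(258,230),(365,237),(340,225),(397,215)]])
out=crop.copy();out=cv2.resize(out,None,fx=2.6,fy=2.6,interpolation=cv2.INTER_CUBIC)
m=((g>188)*255).astype(np.uint8)
for name,u0,u1,z in [('tray',240,330,50),('long',350,440,60),('sq',455,520,60)]:
    mm=np.zeros_like(m);mm[200:270,u0:u1]=m[200:270,u0:u1]
    mm=cv2.morphologyEx(mm,cv2.MORPH_OPEN,np.ones((2,2),np.uint8))
    n,l,st,_=cv2.connectedComponentsWithStats(mm)
    k=[i for i in range(1,n) if st[i,4]>60]
    pts=np.argwhere(np.isin(l,k))[:,::-1].astype(np.float32)
    w=np.array([onz(c,T,u,v,z)[:2] for u,v in pts],np.float32)
    r=cv2.minAreaRect(w);print(name,len(pts),r)
    # image box
    b=cv2.boxPoints(cv2.minAreaRect(pts));cv2.polylines(out,[((b-[230,190])*2.6).astype(int)],True,(0,0,255),1)
cv2.imwrite('pics/crop1.png',np.vstack([out,cv2.cvtColor(cv2.resize(m[190:280,230:530],None,fx=2.6,fy=2.6),cv2.COLOR_GRAY2BGR)]))
E
python3 m.py
```

```text
gray levels [156, 150, 148, 114, 44]Traceback (most recent call last):
  File "m.py", line 17, in <module>
    r=cv2.minAreaRect(w);print(name,len(pts),r)
cv2.error: OpenCV(4.12.0) /io/opencv/modules/imgproc/src/convhull.cpp:143: error: (-215:Assertion failed) total >= 0 && (depth == CV_32F || depth == CV_32S) in function 'convexHull'
```

```bash
sed -i 's/g>188/g>152/' m.py; python3 m.py
```

```text
gray levels [156, 150, 148, 114, 44]
tray 1634 ((485.5277099609375, 335.3099060058594), (174.3070831298828, 118.50942993164062), 79.44379425048828)
long 986 ((463.5427551269531, 14.113693237304688), (158.20004272460938, 108.95684814453125), 86.53235626220703)
sq 152 ((488.765625, -244.73397827148438), (30.045562744140625, 86.41654205322266), 41.17034149169922)
```

View pics/crop1.png

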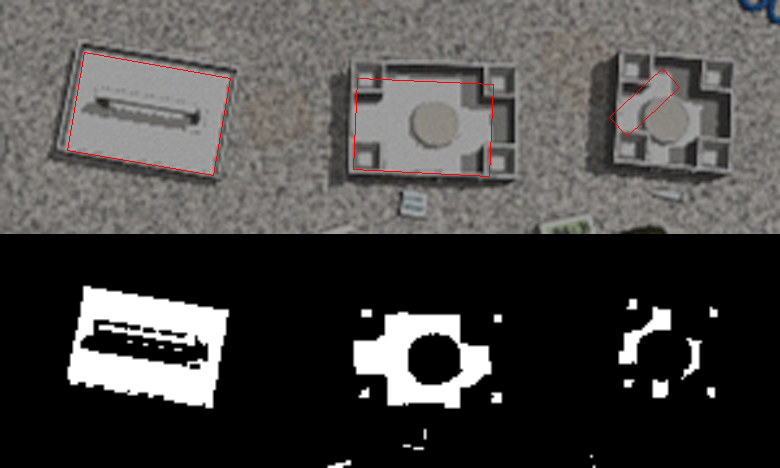

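Crop confirms: the white handled tray with its bar is at crop (150,112), and the open oblong base with four sockets and a dish is at (432,122), clearly longer than the square base at (670,110).

```bash
python3 - <<'E'
from h import *
import pickle
t=pickle.load(open('top.pkl','rb'));s=pickle.load(open('scene.pkl','rb'))
W=np.linalg.inv(s['cam_to_world'])
for z in range(300,1000,100):
    p=onz(t,t['cam_to_world'],320,128,z);q=W[:3,:3]@p+W[:3,3]
    print(z,p.round(),(s['cx']+s['fx']*q[0]/-q[2]).round(),(s['cy']+s['fy']*q[1]/q[2]).round())
w=eyes.camera('wrist');print({k:v for k,v in w.items() if k!='pixels'})
T=t['cam_to_world']
for n,q in [('long',[(366,78),(497,84),(365,159),(502,163)])]:
    # socket floors at z~38
    P=np.array([onz(t,T,230+u/2.6,190+v/2.6,38)[:2] for u,v in q]);print(P.round(),P.mean(0),cv2.minAreaRect(P.astype(np.float32)))
E
```

```text
300 [728. 228. 300.] 261.0 167.0
400 [689. 227. 400.] 266.0 146.0
500 [650. 226. 500.] 272.0 123.0
600 [610. 225. 600.] 278.0 97.0
700 [571. 224. 700.] 286.0 66.0
800 [532. 223. 800.] 294.0 31.0
900 [492. 222. 900.] 305.0 -11.0
{'fx': 423.1293841186491, 'fy': 423.1293841186491, 'cx': 323.56287332717017, 'cy': 240.92140277086378, 'T_tool_cam': array([[-2.89630289e-04,  9.73910725e-01,  2.26931301e-01,
         6.47137983e+01],
       [ 9.99999848e-01,  1.75380512e-04,  5.23617866e-04,
        -6.21240523e-01],
       [ 4.70157728e-04,  2.26931419e-01, -9.73910627e-01,
        -1.79078898e+02],
       [ 0.00000000e+00,  0.00000000e+00,  0.00000000e+00,
         1.00000000e+00]])}
[[528.  78.]
 [518. -77.]
 [430.  82.]
 [423. -79.]] [474.83476449   0.84749575] ((475.47698974609375, -0.5346145629882812), (161.09336853027344, 97.62477111816406), 87.46660614013672)
```

Call:
play_rows(translation=[[0.02,0.04,0.005],[0.04,0.09,0.01],[0.07,0.14,0.015],[0.095,0.2,0.02],[0.12,0.26,0.025],[0.15,0.31,0.03],[0.175,0.37,0.035],[0.2,0.42,0.04],[0.225,0.47,0.045],[0.247,0.52,0.045],[0.247,0.52,0.045],[0.247,0.52,0.045]], yaw=[0.1,0.2,0.3,0.4,0.5,0.6,0.75,0.9,1.05,1.1,1.1,1.1], hand=1)

```text
clock: 1.65
eef_pos: [474.4, 19.0, 250.2]
eef_rot: [-3.141, 0.0, 1.527]
wrist_force: [0.1, -0.5, -0.3]
finger_gap: 94.0
finger_force: 0.0
```

```bash
cat > w.py <<'E'
from h import *
import pickle,sys
from scipy.spatial.transform import Rotation as R
s=telemetry.read_state();c=snap('wrist',sys.argv[1])
T=np.eye(4);T[:3,:3]=R.from_euler('xyz',s['eef_rot']).as_matrix();T[:3,3]=s['eef_pos']
c['T']=T@c['T_tool_cam'];pickle.dump(c,open(sys.argv[1]+'.pkl','wb'))
print(s['clock'],s['eef_pos'],s['eef_rot'],s['wrist_force'],s['finger_gap'],s['finger_force'])
E
python3 w.py w1.png
```

```text
1.65 [474.39209816  18.97106414 250.19401492] [-3.14097286e+00  2.24643574e-04  1.52666302e+00] [ 0.14692039 -0.54103677 -0.25350876] 94.01673042382785 0.0
```

View pics/w1.png

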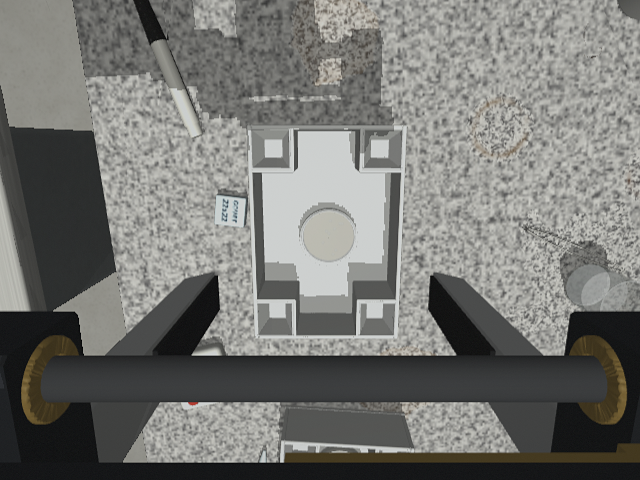

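The wrist view shows the oblong base with its bright socket floors at about (274,148), (379,148), (277,311) and (372,311). The dish is at (328,235).

```bash
python3 - <<'E'
from h import *
import pickle
c=pickle.load(open('w1.png.pkl','rb'));T=c['T'];g=cv2.cvtColor(c['pixels'],cv2.COLOR_RGB2GRAY)
P=[]
for u,v in [(274,148),(379,148),(277,311),(372,311)]:
    w=(g[v-14:v+15,u-14:u+15]>205).astype(np.uint8);n,l,st,ce=cv2.connectedComponentsWithStats(w)
    k=l[14,14];print(st[k],ce[k]+[u-14,v-14]);P.append(onz(c,T,*(ce[k]+[u-14,v-14]),38)[:2])
P=np.array(P);print(P.round(1),P.mean(0),cv2.minAreaRect(P.astype(np.float32)))
d=P[0]+P[1]-P[2]-P[3];e=P[1]+P[3]-P[0]-P[2];print('yaw',np.arctan2(d[1],d[0])-np.pi/2,np.arctan2(e[1],e[0]))
E
```

```text
[  5   6  17  17 270] [273.0037037  148.46666667]
[  6   7  17  16 266] [378.93984962 148.51503759]
[  7   3  22  17 234] [277.88461538 308.58974359]
[  9   4  16  16 220] [374.14090909 309.18636364]
[[430.3  81.3]
 [525.9  77.1]
 [424.1 -72.8]
 [518.9 -77.6]] [474.79897393   2.00316953] ((474.59814453125, 1.9034194946289062), (154.80995178222656, 95.70743560791016), 87.40101623535156)
yaw -0.042822453999618704 -0.04764264531747573
```

Call:
play_rows(translation=[[0.0,0.045,0],[0.005,0.1,0],[0.01,0.16,0],[0.015,0.215,0],[0.016,0.27,0],[0.016,0.32,0],[0.016,0.325,0],[0.016,0.325,0]], yaw=[-0.02,-0.05,-0.08,-0.11,-0.14,-0.14,-0.14,-0.14])

```text
clock: 2.7
eef_pos: [491.1, 343.1, 250.4]
eef_rot: [-3.141, 0.0, 1.386]
wrist_force: [-0.2, -1.3, 0.2]
finger_gap: 93.8
finger_force: 0.0
```

```bash
python3 w.py w2.png
```

```text
2.7 [491.09336528 343.12625583 250.37475439] [-3.14147836e+00  3.45106941e-04  1.38562740e+00] [-0.23822386 -1.31188802  0.23709402] 93.80126249195972 0.0
```

View pics/w2.png

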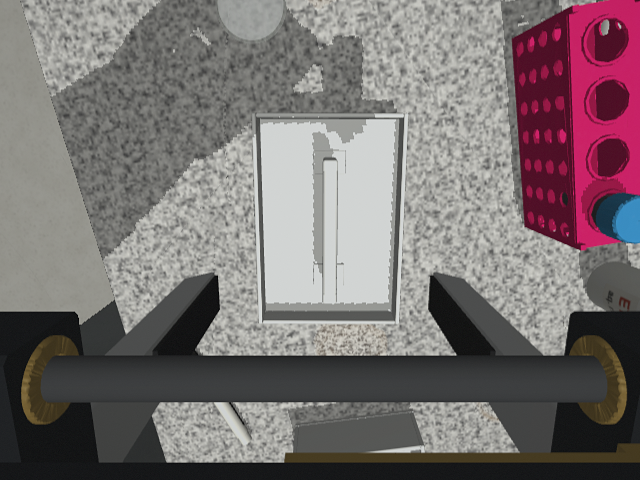

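The wrist view shows the white tray, with rim corners at about (253,114), (407,114), (398,322) and (260,322). Its bar runs along u≈330 from v=157 to 302.

```bash
python3 - <<'E'
from h import *
import pickle
c=pickle.load(open('w2.png.pkl','rb'));T=c['T']
P=np.array([onz(c,T,*p,50)[:2] for p in [(253,114),(407,114),(398,322),(260,322)]]);print(P.round(1),P.mean(0),cv2.minAreaRect(P.astype(np.float32)))
B=np.array([onz(c,T,*p,94)[:2] for p in [(330.5,158),(330,302)]]);print(B,B.mean(0)); d=B[0]-B[1];print('yaw bar',np.arctan2(d[1],d[0])-np.pi/2)
d=P[0]+P[1]-P[2]-P[3];print('yaw rim',np.arctan2(d[1],d[0])-np.pi/2)
E
```

```text
[[446.8 442.3]
 [577.1 417.9]
 [541.5 228.9]
 [410.8 253.3]] [494.07404456 335.59856202] ((493.9609375, 335.60418701171875), (192.440185546875, 132.98004150390625), 79.35136413574219)
[[505.2980499  395.09344764]
 [483.36014837 278.04629456]] [494.32909914 336.5698711 ]
yaw bar -0.1852782930238508
yaw rim -0.18701977365215328
```

Call:
play_rows(translation=[[0.003,-0.007,-0.04],[0.003,-0.007,-0.09],[0.003,-0.007,-0.14],[0.003,-0.007,-0.17],[0.003,-0.007,-0.183],[0.003,-0.007,-0.183],[0.003,-0.007,-0.183]], yaw=[0,0,0,0,0,0,0])

```text
clock: 3.62
eef_pos: [494.5, 337.4, 69.1]
eef_rot: [3.14, -0.002, 1.386]
wrist_force: [-0.1, -0.1, 0.0]
finger_gap: 94.0
finger_force: 0.0
```

Call:
play_rows(translation=[[0,0,0],[0,0,0],[0,0,0],[0,0,0],[0,0,0],[0,0,0],[0,0,0],[0,0,0]], yaw=[0,0,0,0,0,0,0,0], hand=0, force=35)

```text
clock: 4.62
eef_pos: [493.7, 337.3, 67.4]
eef_rot: [-3.142, 0.0, 1.387]
wrist_force: [0.1, 0.1, 0.0]
finger_gap: 17.7
finger_force: 0.0
```

Call:
play_rows(translation=[[0,0,0],[0,0,0],[0,0,0],[0,0,0]], yaw=[0,0,0,0])

```text
clock: 5.12
eef_pos: [493.7, 337.3, 67.4]
eef_rot: [3.142, 0.0, 1.387]
wrist_force: [1.3, -0.7, -1.0]
finger_gap: 11.3
finger_force: 35.0
```

Call:
play_rows(translation=[[0,0,0.01],[0,0,0.03],[0,0,0.06],[0,0,0.09],[0,0,0.11],[0,0,0.12],[0,0,0.12],[0,0,0.12]], yaw=[0,0,0,0,0,0,0,0])

```text
clock: 6.12
eef_pos: [493.3, 337.2, 186.5]
eef_rot: [-3.14, 0.001, 1.387]
wrist_force: [0.4, -0.5, -3.4]
finger_gap: 11.7
finger_force: 35.0
```

Call:
play_rows(translation=[[-0.001,-0.015,0],[-0.003,-0.045,0],[-0.005,-0.085,0],[-0.008,-0.13,0],[-0.01,-0.175,0],[-0.013,-0.22,0],[-0.015,-0.265,0],[-0.017,-0.3,0],[-0.018,-0.322,0],[-0.0185,-0.334,0],[-0.0185,-0.334,0],[-0.0185,-0.334,0]], yaw=[0.01,0.02,0.04,0.06,0.08,0.1,0.12,0.13,0.139,0.139,0.139,0.139])

```text
clock: 7.62
eef_pos: [475.1, 3.9, 187.4]
eef_rot: [-3.141, -0.0, 1.526]
wrist_force: [0.2, 0.3, -2.7]
finger_gap: 11.8
finger_force: 35.0
```

```bash
python3 w.py w3.png
```

```text
7.625 [475.10048675   3.86611183 187.35429859] [-3.14144031e+00 -9.81815800e-05  1.52626067e+00] [ 0.16437332  0.27790395 -2.68603818] 11.770215770704297 34.99824643135071
```

View pics/w3.png

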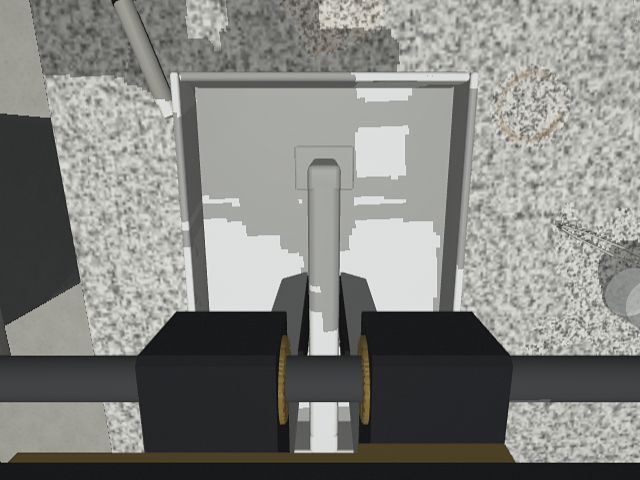

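The tray is held level and straight over the base, hiding it. Its far rim corners are at (171,73) and (478,73), so I check the pose in the hand.

```bash
python3 - <<'E'
from h import *
import pickle
c=pickle.load(open('w3.png.pkl','rb'));T=c['T']
a,b=[onz(c,T,u,73,170.4)[:2] for u in (171,478)]
e=b-a;y=np.array([-e[1],e[0]])/np.hypot(*e);print(a,b,np.hypot(*e),'yaw',np.arctan2(e[1],e[0]),'centre',(a+b)/2-98*y)
E
```

```text
[412.11394425 101.86202048] [545.68031901  95.85205183] 133.70151902853223 yaw -0.044965789933453876 centre [474.49196905   0.95609365]
```

Call:
play_rows(translation=[[0,0,-0.01],[0,0,-0.025],[0,0,-0.04],[0,0,-0.05],[0,0,-0.058],[0,0,-0.062],[0,0,-0.065],[0,0,-0.068],[0,0,-0.07],[0,0,-0.072],[0,0,-0.074],[0,0,-0.074]], yaw=[0,0,0,0,0,0,0,0,0,0,0,0])

```text
clock: 9.18
eef_pos: [475.1, 3.3, 113.3]
eef_rot: [-3.141, -0.0, 1.526]
wrist_force: [0.1, 0.2, -2.6]
finger_gap: 11.4
finger_force: 35.0
```

Call:
play_rows(translation=[[0,0,-0.001],[0,0,-0.002],[0,0,-0.003],[0,0,-0.004],[0,0,-0.005],[0,0,-0.0055],[0,0,-0.006],[0,0,-0.006],[0,0,-0.006]], yaw=[0,0,0,0,0,0,0,0,0])

```text
clock: 10.3
eef_pos: [475.2, 3.4, 107.5]
eef_rot: [3.142, -0.0, 1.526]
wrist_force: [-0.4, -0.6, -2.2]
finger_gap: 11.5
finger_force: 35.0
```

Call:
play_rows(translation=[[0,0,-0.0005],[0,0,-0.001],[0,0,-0.001]], yaw=[0,0,0])

```text
clock: 10.68
eef_pos: [475.3, 3.3, 107.2]
eef_rot: [3.141, 0.0, 1.526]
wrist_force: [-5.5, 0.9, 9.0]
finger_gap: 11.6
finger_force: 35.0
```

Contact at the seated height. I open the hand, then rise.

Call:
play_rows(translation=[[0,0,0],[0,0,0],[0,0,0],[0,0,0],[0,0,0],[0,0,0],[0,0,0],[0,0,0]], yaw=[0,0,0,0,0,0,0,0], hand=0.8)

```text
clock: 11.68
eef_pos: [475.2, 3.3, 106.4]
eef_rot: [-3.142, -0.0, 1.526]
wrist_force: [0.4, -0.3, -0.1]
finger_gap: 75.3
finger_force: 0.0
```

Call:
play_rows(translation=[[0,0,0.01],[0,0,0.04],[0,0,0.08],[0,0,0.12],[0,0,0.15],[0,0,0.16],[0,0,0.16],[0,0,0.16]], yaw=[0,0,0,0,0,0,0,0])

```text
clock: 12.68
eef_pos: [474.8, 3.4, 265.2]
eef_rot: [-3.14, -0.0, 1.526]
wrist_force: [-0.5, 0.5, 0.0]
finger_gap: 75.0
finger_force: 0.0
```

```bash
python3 w.py w4.png; python3 -c "
from h import *
c=snap('scene','s4.png');i=c['pixels'][170:330,230:450,::-1];cv2.imwrite('pics/s4c.png',cv2.resize(i,None,fx=3.5,fy=3.5,interpolation=cv2.INTER_CUBIC))"
```

```text
12.675 [474.78514804   3.3695505  265.23024284] [-3.13963786e+00 -6.53676295e-05  1.52576559e+00] [-0.47414141  0.51132841  0.04334924] 75.03190702595882 0.0
```

View pics/w4.png

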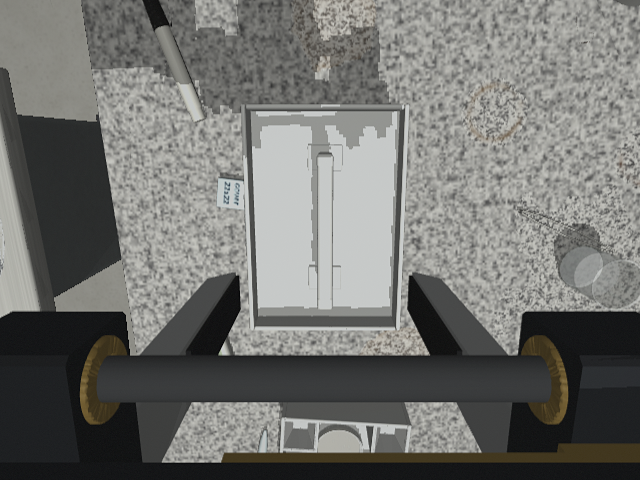

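View pics/s4c.png

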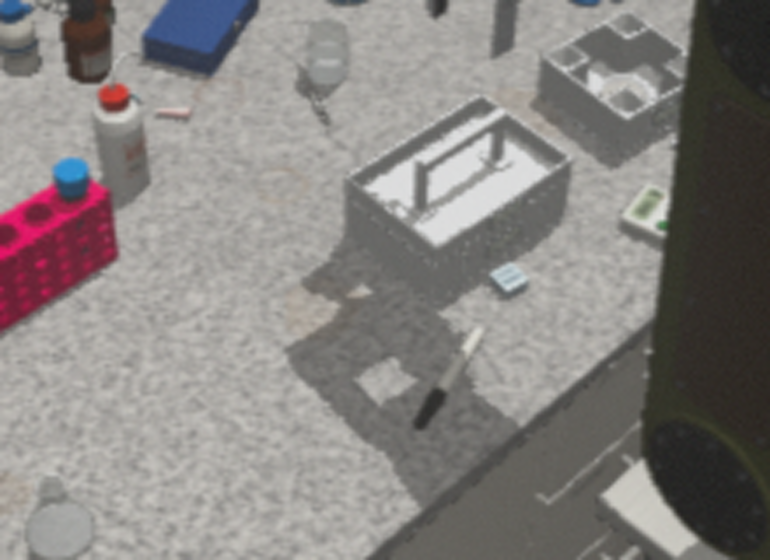

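The tray sits flush on the oblong base with no gap. Its rim corners in the wrist view are about (242,104), (410,104), (402,328) and (249,328). The hand is clear and the square base is untouched.

```bash
python3 -c "
from cell import manip
print(manip.sign_off())"
```

```text
the job is handed in; nothing more can be done
None
```

The white handled tray is stacked on the oblong base, looking level and fully down in the camera views with the gripper clear, and the job was handed in at about 12.7 s; no verdict came back.

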